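# Set the bocal bender for the next draw

## Robot

A 6-joint arm with a two-finger parallel gripper is mounted at the origin on the work surface. World frame = base frame: x ahead of the robot, y to its left, z up, the work surface at z = 0. Lengths are in mm, angles in rad, forces in N, time in s.
With the tool pointing down it reaches from about 275 to 725 mm from the base axis. Payload 5.6 kg.
Tool frame: the origin (TCP) lies midway between the tips of the shut fingers; the grasp point (between the pads) lies 19 mm behind it; z points along the fingers, y is the line along which they close (so a half turn about z gives the same grasp; the last joint's range is limited). The gripper opens to 85 mm and grips with 20 to 120 N. Pads are 22 mm wide; open, the fingers measure 114 mm over their backs; the gripper's body (76 mm by 85 mm) begins 54 mm behind the grasp point. The pads swing forward as they close: fully open they stand 13 mm farther back than shut.
Start: joints at [1.425, 0.255, 0.108, 0, -1.424, -0.285], TCP at [229.652, 499.753, 231.283] pointing down, gripper open.
Joint ranges: [-2.95, 2.95], [-1.21, 1.97], [-1.09, 1.5], [-2.87, 1.71], [-2.94, -0.07], [-3.05, 3.05]. Speed limits (rad/s): [2.57, 2.57, 3.14, 3.14, 3.14, 3.14].

## Interface

Orientations are given as a rotation vector (axis times angle).
In Python, from cell import status, eyes, job, spotter gives the robot as it stands.
- The arm moves only by the tool jog_arm, never from a script. Its argument "moves" is a list of rows, each a list of 7 numbers: the finger opening in mm, from 0 to 85.4, then the shift along the tool's x, y, z in units of 25 mm (1.0 is 25 mm), then the turn, a rotation vector about the tool's x, y, z in units of 6 degrees (1.0 is 6 degrees). A call has 1 to 20 rows; each row shifts and turns the commanded pose from where the row before left it, along the tool's axes as they then stand; what a row does not reach is not made up. A row lasts 1/8 s, in which the tool goes at most 62.5 mm and 10.7 degrees, less where a joint would pass 70% of its speed; a pose out of reach is approached as far as the arm can. A call is refused whole if a number of a shift passes 1 or a number of a turn 1, either way. A call with a gripper value outside its range is refused whole. The fingers move at their own pace and stop on an object; the grip force is fixed at half the most. Time passes only in rows, so rows that do not move let the fingers close. It gives the time, the measured TCP pose, the force, the opening and the grip force at its end, in the units of the state.
- status.state(): the state, without advancing time (a new reading comes with each control period).
- eyes.grab_frame(name): name is "scene" or "side" or "wrist"; returns the picture (400x640x3 uint8, blue, green, red); there is no depth.
- eyes.camera_model(name): a dict with "K" (3x3 intrinsics, pixels), "R" (3x3) and "t" (3): a world point X has camera coordinates R X + t. Camera axes: x right, y down, z forward; pixel columns grow to the right and rows downward; lengths in mm; the calibration is good to about 2 mm. A picture is of the moment at which its call begins: read the wrist's pose just before it. camera_model takes no time and is no camera call; for the wrist camera it gives the pose at the moment of the call.
- job.hand_in(): hands the job in; it is judged then, once.
Trained networks look in the newest picture that a camera, given by its name, has taken for a name from the list of things; names that differ only in an ending like _2 or _b are one class to them, and where a whole thing is asked for, a point or a joint stands for the part that bears it (a point fixed in the world has none). Each returns a list of dicts, best first, with "score" (0 to 1); they miss things now and then, are a little off and sometimes report something else, mostly with a low value. They report only what shows in the picture. A call takes as long as a camera call. They do not tell look-alikes from the thing itself.
- spotter.find_in(camera, label): "location" ([x, y, z] in mm, in world coordinates, good to about 4 mm: the middle of the surface that is visible of it).
- spotter.tip_of(camera, label): "location" ([x, y, z] in mm, in world coordinates, good to about 4 mm: a listed point, or the origin of a listed thing).
The state is a dict: "time_s": time; "qpos": joint angles; "dq": joint speeds; "effort": joint torques, N m; "tcp_pos": TCP position; "tcp_rot": TCP orientation; "force": force on the tool from outside, world axes, zero at the start; "torque": the same for the moment, N m; "width": finger opening in mm; "finger_force": force on a finger pad.
Only numpy, scipy, OpenCV 4.12 (cv2) and the standard library are available. Lean on these libraries where they do the work, as an engineer would, in place of code of your own. Each camera call takes 0.05 s, during which the arm holds its last target. There are 200 camera calls.

## Task

Get the little tube bender ready for the next draw: first take the rosewood plug out of the way of the bend arm and stand it upright in the wooden tray. Then swing the bend arm gently round by its free end until it rests against its stop post, and only then turn the leaning brass thumbscrew in until it bottoms and back it off a quarter turn, so that the shoe does not mark the bocal. Do not press on the bocal, knock other things about or throw the buffer switch.

Things in the scene. Friction and masses are not known exactly. Their poses are not given: they have to be found in the camera images.
- bender: Hand tube bender, bolted down. Origin on the pivot axis, on the counter, z up. Dark base plate 12 mm thick covering x -65..65, y -60..90 mm, with a tongue x -150..-62, y -12..90 mm. Round bronze grooved form 77 mm across, top at 36 mm; pivot pin and nut to 62 mm. Highest part is the thumbscrew's head, about 100 mm.
- bend_arm (a joint): Angle of the bend arm (rad): 0 = against the stop post, pointing along the bender's -x; grows counter-clockwise from above, towards the bender's -y, to 1.5. Flat steel bar 20 mm wide, 10 mm thick, reaching 200 mm from the pivot, underside 38 and top 48 mm up; a bolt head 5 mm high and a roller below it 54 mm from the pivot. Stays where left; about 1 N at its free end swings it.
- lever_end (a point): Point on the bend arm's centre line at mid thickness, 190 mm from the pivot, 43 mm above the counter (10 mm short of the rounded free end). The axes turn with the arm: +x points to the pivot, z up. To close the arm push its -y side, so that the free end moves along its own +y (clockwise from above).
- thumbscrew (a joint): Turn of the thumbscrew (rad): 0 = bottomed (hard stop), growing as it is backed out, counter-clockwise looking down on its head; clockwise drives it in. A quarter turn out is 1.57. It needs about 0.05 N m, stays where it is left, and rises 0.5 mm per radian.
- screw_grip (a point): Grip point in the thumbscrew's flat brass spade head, on the screw's axis. z points out of the head along the axis, leaning 35 degrees from vertical towards the bender's -x. Head 26 mm wide (x), 9 mm thick (y), from 12 mm below to 10 mm above this point; below it an 8 mm shank (11 mm collar, 2 mm high, under the head). The housing's face, 36 x 40 mm, is 26 mm below.
- bocal: Silver-plated bocal (tube 6 to 14 mm thick) at 24 mm height, held in the bender, same origin and axes: straight along y at x -40 mm from y 168 mm to 0, a quarter round the form, then along x at y -40 mm to x 75 mm, curving off to x 107, y -85 mm. Must not be pressed.
- plug: Turned rosewood tenon plug, loose, standing upright, about 60 g. Origin at the centre of its underside, z up. Foot 28 mm across to 24 mm height, flange 36 mm across from 26 to 31 mm, waist 18 mm at 36 mm, round head 26 mm across from 44 to 60 mm, top at 64 mm. It stands on the counter between the bend arm and its stop.
- tray: Wooden tray, fixed, 120 (x) by 180 (y) mm outside, walls 5 mm thick and 20 mm high, floor 5 mm thick. Origin at the centre of its underside. It may stand to the left or the right of the bender.
- tray_in (a point): Centre of the tray's inner floor, axes as the tray's; the floor measures 110 (x) by 170 (y) mm.
- cap_a: Brass nut cap, 24 mm across and 16 mm high, on the counter by the bender. Origin at the centre of its underside. To be left alone.
- cap_b: Brass nut cap, 24 mm across and 16 mm high, lying in the tray. Origin at the centre of its underside. To be left alone.
- paste_jar: Closed jar 56 mm across and 58 mm high. Origin at the centre of its underside. To be left alone.
- burnisher: Ball burnisher lying on the counter: wooden handle 75 mm long and 22 mm thick along its -x, thin steel rod 100 mm long along +x. Origin on the counter under the joint of handle and rod. To be left alone.
- mallet: Small rawhide mallet lying on the counter: head 36 mm thick and 70 mm long along y at the origin, handle 170 mm along -x. To be left alone.
- mandrel_block: Wooden block 70 by 150 mm and 30 mm high, fixed, with four upright tapered steel mandrels, top 90 mm. Origin at the centre of its underside.
- switch_box: Grey box of the buffer switch, 65 by 105 mm, 36 mm high, fixed; a black toggle lever on top reaches 66 mm. Origin at the centre of its underside.
- switch (a joint): Black toggle lever of the buffer switch (rad): 0 = off, 0.5 = on. To be left off.
- stop_post (a point): Middle of the top of the steel stop post of the bend arm, 14 mm across, standing on the base plate, top 50 mm above the counter: at x -115, y 17 mm in the bender's frame (axes as the bender's). The arm meets its -y side.
- clamp_housing (a point): Middle of the grey clamp housing on the base plate that carries the thumbscrew and the bronze shoe, at 25 mm height (axes as the bender's). The housing fills x -106..-37, y 30..70 mm in the bender's frame and is 73 mm high at most.
- ferrule: Loose brass ferrule ring lying flat on the counter by the bender, 30 mm across with an 18 mm bore, 8 mm high. Origin at the centre of its underside. To be left alone.
There are look-alikes about, which are no part of the job. What is shaped like the plug but blue or pink is not meant.

How it is judged (in metres and radians):
On the way, in this order (a step that is already met when the one before it is completed fails the run):
1. the plug stands upright in the tray, released (x of plug in the frame of tray_in between -0.045 and 0.045 m and y of plug in the frame of tray_in between -0.075 and 0.075 m and z of plug in the frame of tray_in below 0.005 m and angle between plug's own z axis and vertical below 0.15 rad and contact force between the fingers and plug below 0.1 N), for 0.2 s.
2. the bend arm rests against its stop post (value of joint bend_arm below 0.025 rad), for 0.2 s.
3. the thumbscrew is bottomed (value of joint thumbscrew below 0.06 rad), for 0.1 s.
At the end, for the whole second after the job is handed in: The thumbscrew, having been bottomed (within 0.06 rad), is left 1.32 to 1.82 rad (a quarter turn, give or take 14 degrees) out from the bottom; the bend arm is within 0.025 rad of its stop post; the plug stands upright (within 0.15 rad) on the floor of the tray, at rest; the robot touches nothing (value of joint thumbscrew between 1.32 and 1.82 rad and value of joint bend_arm below 0.025 rad and x of plug in the frame of tray_in between -0.045 and 0.045 m and y of plug in the frame of tray_in between -0.075 and 0.075 m and z of plug in the frame of tray_in below 0.005 m and angle between plug's own z axis and vertical below 0.15 rad and linear speed of plug below 0.02 m/s).
It fails at once if the bend arm is slammed (faster than 2.5 rad/s) (velocity of joint bend_arm below -2.5 rad/s or velocity of joint bend_arm above 2.5 rad/s).
It fails at once if the robot presses on the bocal with more than 8 N (contact force between any of the arm, the fingers and bocal above 8 N).
It fails at once if another loose thing is moved by more than 20 mm (distance of any of cap_a, cap_b, paste_jar, burnisher, mallet, ferrule from where it was at the start of the episode above 0.02 m).
It fails at once if the buffer switch is thrown (value of joint switch above 0.25 rad).
It also fails if it takes over 64 s, if anything falls off the work surface, if the arm or the gripper's body presses on something with over 40 N, if the wrist force passes 120 N, or if a joint passes its speed limit or range.

## Working session

There is one attempt and no reset: what is moved stays moved. The work goes in short steps, Python scripts to look and compute and a tool call to move; the robot and the scene stay as the last step left them, time stands still between calls to the robot, and variables do not carry over. Pictures are saved under pics/ and viewed, at most 10 in all, crops included, and the job is handed in when it is done.

Besides the shell and the picture viewer there is one more tool, called after "Emit:" as name(argument=value, ...) on one line, values as JSON. jog_arm: Moves the arm, as the interface text tells. Its arguments: {"type":"object","properties":{"moves":{"type":"array"}},"required":["moves"]}

```bash
mkdir -p pics
cat > h.py <<'E'
import numpy as np,cv2
from cell import status,eyes,job,spotter
from scipy.spatial.transform import Rotation as Ro
def proj(c,X):
    m=eyes.camera_model(c);X=np.atleast_2d(X).astype(float)
    p=X@np.array(m["R"]).T+np.array(m["t"]).ravel();p=p@np.array(m["K"]).T
    return p[:,:2]/p[:,2:]
def ray(c,uv,z):
    m=eyes.camera_model(c);R=np.array(m["R"]);t=np.array(m["t"]).ravel()
    d=R.T@np.linalg.solve(np.array(m["K"]),[uv[0],uv[1],1]);o=-R.T@t
    return o+d*(z-o[2])/d[2]
E
python3 - <<'E'
from h import *
a=eyes.grab_frame("scene");cv2.imwrite("pics/scene.png",a)
b=eyes.grab_frame("side");cv2.imwrite("pics/side.png",b)
for c in("scene","side"):
  for l in["bender","lever_end","screw_grip","plug","tray_in","stop_post","clamp_housing","bocal","paste_jar","mallet","burnisher","switch_box","mandrel_block","cap_a","ferrule"]:
    print(c,l,[(np.round(d["location"]).astype(int).tolist(),round(d["score"],2),np.round(proj(c,d["location"])[0]).astype(int).tolist()) for d in spotter.tip_of(c,l)[:4]])
E
```

```text
scene bender [([620, 395, 4], 0.73, [446, 178]), ([611, 77, -1], 0.71, [353, 225])]
scene lever_end [([548, -93, 0], 0.32, [282, 237])]
scene screw_grip [([592, -43, 51], 0.73, [309, 227]), ([556, -12, 81], 0.49, [311, 203])]
scene plug [([554, -172, 1], 0.77, [255, 253]), ([663, -48, -3], 0.74, [324, 261]), ([775, -144, 2], 0.53, [316, 316])]
scene tray_in [([606, 368, 5], 0.93, [436, 179]), ([665, -44, -4], 0.49, [326, 261])]
scene stop_post [([593, -44, 54], 0.8, [309, 226]), ([624, -126, 0], 0.57, [287, 265])]
scene clamp_housing [([562, 0, 21], 0.84, [317, 219])]
scene bocal [([613, 75, -3], 0.72, [353, 226])]
scene paste_jar []
scene mallet [([646, -355, 1], 0.93, [199, 320])]
scene burnisher [([764, 220, 0], 0.77, [437, 240])]
scene switch_box [([531, -355, 0], 0.71, [179, 282])]
scene mandrel_block [([416, 356, 1], 0.75, [388, 145])]
scene cap_a [([547, -92, 3], 0.49, [282, 236]), ([623, 397, 9], 0.42, [448, 177])]
scene ferrule [([621, -126, -2], 0.51, [286, 264])]
side bender [([613, 72, 2], 0.61, [306, 213]), ([558, 4, 23], 0.54, [309, 225])]
side lever_end [([783, -10, 43
[... 160 characters left out ...]
ide tray_in [([608, 374, 2], 0.93, [248, 179])]
side stop_post [([593, -41, 52], 0.75, [328, 219]), ([606, 370, 4], 0.26, [248, 179])]
side clamp_housing [([560, 0, 22], 0.78, [311, 225])]
side bocal [([594, -43, 47], 0.73, [328, 220]), ([609, 74, 0], 0.56, [305, 213])]
side paste_jar [([784, 130, -2], 0.68, [328, 185])]
side mallet [([637, -358, 1], 0.77, [427, 277])]
side burnisher [([764, 221, -4], 0.46, [306, 179]), ([626, 395, 8], 0.21, [248, 174])]
side switch_box [([530, -359, 0], 0.76, [405, 302])]
side mandrel_block [([412, 354, -3], 0.66, [206, 206])]
side cap_a [([628, 396, 7], 0.59, [249, 174]), ([548, -99, -3], 0.51, [332, 249])]
side ferrule [([621, -129, 2], 0.49, [356, 240])]
```

View pics/scene.png

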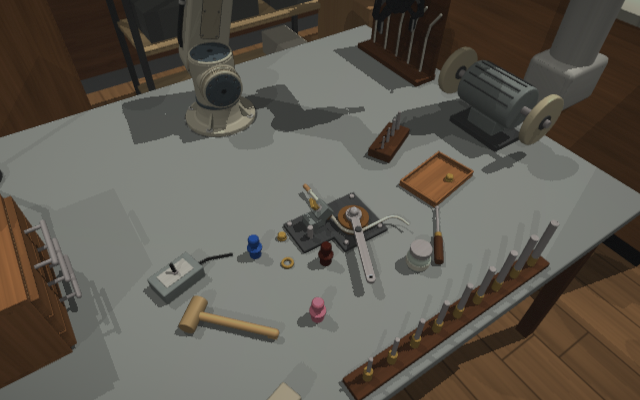

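View pics/side.png

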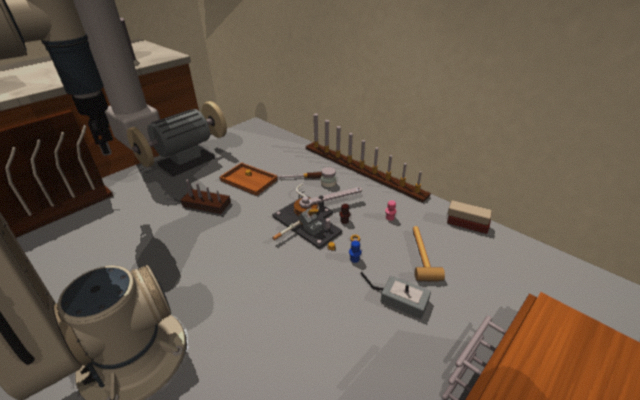

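Plug-shaped candidates in the scene picture are dark red-brown at (326,255), blue at (255,247) and pink at (318,308). The dark one fits: it is rosewood-coloured and stands between the bend arm and its stop. I'll confirm it in an enlarged crop.

```bash
cat >> h.py <<'E'
def plan(pos,R):
    "tool-frame shift (units of 25mm) and turn (units of 6deg) from now to target"
    s=status.state();p=np.array(s["tcp_pos"]);R0=Ro.from_rotvec(s["tcp_rot"])
    print("shift",np.round(R0.inv().apply(np.array(pos)-p)/25,2),"turn",np.round(np.degrees((R0.inv()*R).as_rotvec())/6,2))
def frame(z,y):
    z=np.array(z,float);z/=np.linalg.norm(z);y=np.array(y,float);y-=z*(y@z);y/=np.linalg.norm(y)
    return Ro.from_matrix(np.c_[np.cross(y,z),y,z])
E
python3 - <<'E'
from h import *
a=cv2.imread("pics/scene.png")[160:340,230:480];cv2.imwrite("pics/crop1.png",cv2.resize(a,None,fx=3.2,fy=3.2,interpolation=cv2.INTER_CUBIC))
s=status.state();print(s);print(Ro.from_rotvec(s["tcp_rot"]).as_matrix().round(2))
print({k:np.round(v,2) for k,v in eyes.camera_model("wrist").items()})
plan([664,-48,200],frame([0,0,-1],[0,1,0]));plan([664,-48,200],frame([0,0,-1],[0,-1,0]))
E
```

```text
{'time_s': 1.6, 'qpos': array([ 1.42461096e+00,  2.55095842e-01,  1.08230559e-01, -1.58392360e-05,
       -1.42390740e+00, -2.84605554e-01]), 'dq': array([-0.00084472,  0.00087452,  0.00087668, -0.00189184, -0.00193345,
       -0.00015795]), 'effort': array([ 1.44186572e-05, -3.86393595e+01,  2.38061750e+01,  5.36804259e+00,
       -5.24585012e-04, -8.74609526e-06]), 'tcp_pos': array([229.64218642, 499.7655785 , 231.29504385]), 'tcp_rot': array([-3.06897380e+00,  6.71463182e-01,  2.71220735e-05]), 'force': array([ 0.95674062, -0.79957158,  0.25801122]), 'torque': array([ 0.01273932, -0.01101459, -0.04225334]), 'finger_force': 0.0, 'width': 85.02361115102791}
[[ 0.91 -0.42 -0.  ]
 [-0.42 -0.91  0.  ]
 [-0.   -0.   -1.  ]]
{'K': array([[340.34,   0.  , 317.31],
       [  0.  , 340.34, 197.57],
       [  0.  ,   0.  ,   1.  ]]), 'R': array([[-0.42, -0.91, -0.  ],
       [-0.87,  0.4 ,  0.3 ],
       [-0.28,  0.13, -0.95]]), 't': array([550.26, -41.46, 378.99])}
shift [24.94 12.65  1.25] turn [ 0.    0.   25.89]
shift [24.94 12.65  1.25] turn [-0.    0.   -4.11]
```

View pics/crop1.png

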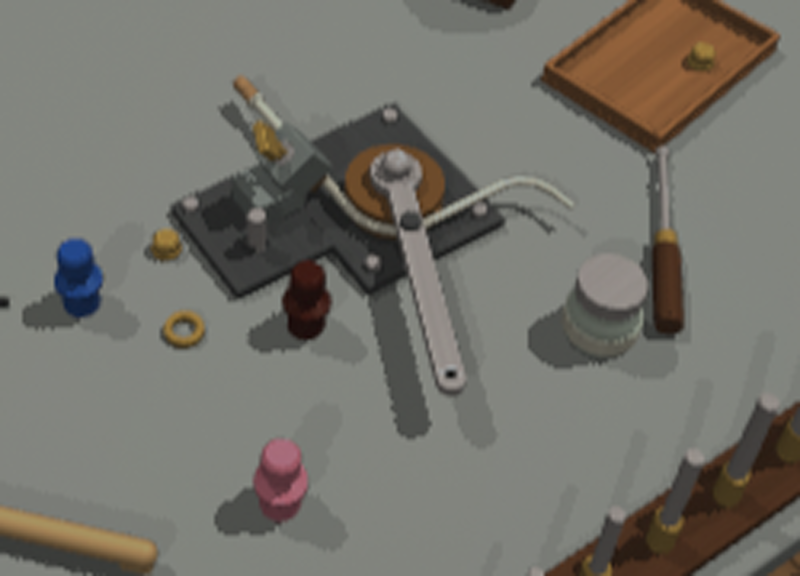

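The crop shows three upright plugs. The dark red-brown one at crop (306,300) stands between the arm and the stop post, so it's the rosewood plug; blue and pink are look-alikes. The arm's free end is at (452,378) and the brass thumbscrew head at (268,140).

Emit:
jog_arm(moves=[[85, 0.9, 1, 0, 0, 0, -0.82], [85, 0.9, 1, 0, 0, 0, -0.82], [85, 0.9, 1, 0, 0, 0, -0.82], [85, 0.9, 1, 0, 0, 0, -0.82], [85, 0.9, 1, 0, 0, 0, -0.83], [85, 0.8, 1, 0, 0, 0, 0], [85, 0.8, 1, 0, 0, 0, 0], [85, 0.8, 1, 0, 0, 0, 0], [85, 0.8, 1, 0, 0, 0, 0], [85, 0.8, 1, 0, 0, 0, 0], [85, 0.8, 1, 0, 0, 0, 0], [85, 0.8, 1, 0, 0, 0, 0], [85, 0.8, 1, 0, 0, 0, 0], [85, 0.8, 1, 0, 0, 0, 0], [85, 0.8, 1, 0, 0, 0, 0], [85, 0.8, 1, 0, 0, 0, 0], [85, 0.8, 1, 0, 0, 0, 0], [85, 0.8, 1, 0, 0, 0, 0], [85, 0, 0, 0, 0, 0, 0], [85, 0, 0, 0, 0, 0, 0]])

```text
time_s: 4.1
tcp_pos: [565.5, 26.2, 231.2]
tcp_rot: [-3.141, 0.001, 0.0]
force: [-1.2, -0.0, 0.6]
width: 84.8
finger_force: 0.0
```

Run:
```python
from h import *
s=status.state();print(s["tcp_pos"],s["force"])
a=eyes.grab_frame("wrist");cv2.imwrite("pics/w1.png",a)
for l in["bender","lever_end","screw_grip","plug","stop_post","clamp_housing"]:
    print(l,[(np.round(d["location"]).astype(int).tolist(),round(d["score"],2),np.round(proj("wrist",d["location"])[0]).astype(int).tolist()) for d in spotter.tip_of("wrist",l)[:3]])
for l in["plug"]:
    print(l,[(np.round(d["location"]).astype(int).tolist(),round(d["score"],2)) for d in spotter.find_in("wrist",l)[:3]])
plan([664,-48,100],frame([0,0,-1],[0,-1,0]))
print(ray("scene",(371,279),48))
```

```text
[565.49641529  26.22587873 231.17631919] [-1.15775050e+00 -6.06453154e-04  5.77980742e-01]
bender [([613, 74, 0], 0.71, [274, 118])]
lever_end []
screw_grip [([560, -16, 81], 0.81, [366, 186])]
plug [([665, -47, -1], 0.87, [390, 65]), ([554, -171, 2], 0.87, [495, 172])]
stop_post [([589, -40, 50], 0.94, [389, 147])]
clamp_housing [([561, 2, 25], 0.96, [341, 170])]
plug [([560, -165, 49], 0.82), ([665, -40, 61], 0.73)]
shift [3.94 2.98 5.26] turn [-0. -0.  0.]
[787.33339777 -10.80043392  48.        ]
```

View pics/w1.png

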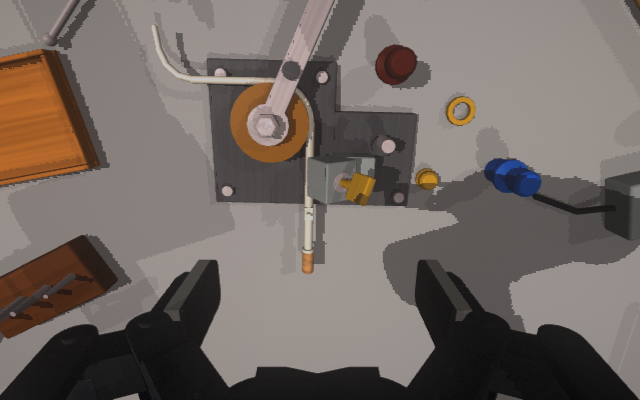

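Top view from the wrist: rosewood plug at (397,63), stop post (388,146), thumbscrew head (357,188), blue plug (512,177). Positions agree across the cameras, so I'll grasp the plug.

Emit:
jog_arm(moves=[[85, 1, 0.75, 0.5, 0, 0, 0], [85, 1, 0.75, 0.5, 0, 0, 0], [85, 1, 0.75, 0.5, 0, 0, 0], [85, 0.94, 0.73, 0.5, 0, 0, 0], [85, 0, 0, 1, 0, 0, 0], [85, 0, 0, 1, 0, 0, 0], [85, 0, 0, 1, 0, 0, 0], [85, 0, 0, 1, 0, 0, 0], [85, 0, 0, 1, 0, 0, 0], [85, 0, 0, 0.97, 0, 0, 0], [85, 0, 0, 0, 0, 0, 0], [20, 0, 0, 0, 0, 0, 0], [20, 0, 0, 0, 0, 0, 0], [20, 0, 0, 0, 0, 0, 0], [20, 0, 0, 0, 0, 0, 0], [20, 0, 0, 0, 0, 0, 0], [20, 0, 0, 0, 0, 0, 0]])

```text
time_s: 6.62
tcp_pos: [665.1, -48.2, 33.3]
tcp_rot: [-3.141, -0.0, -0.004]
force: [0.3, 2.5, 5.9]
width: 23.7
finger_force: 61.3
```

Run:
```python
from h import *
for l in["tray","tray_in","cap_b","mandrel_block","burnisher"]:
  for c in("scene","side"):
    if l=="tray": eyes.grab_frame(c)
    print(l,c,[(np.round(d["location"]).astype(int).tolist(),round(d["score"],2)) for d in spotter.tip_of(c,l)[:3]])
# tray rim corners (scene crop px -> full)
for u,v in[(545,73),(658,138),(778,42)]: print(ray("scene",(230+u/3.2,160+v/3.2),20).round())
s=status.state();print(s["tcp_pos"],s["width"],s["finger_force"],s["force"])
```

```text
tray scene []
tray side [([606, 372, -1], 0.79), ([762, 220, 0], 0.65)]
tray_in scene [([610, 369, 8], 0.98), ([415, 356, -3], 0.71), ([530, -355, 2], 0.19)]
tray_in side [([606, 373, 3], 0.77), ([619, -126, -1], 0.37)]
cap_b scene [([545, -94, 0], 0.63), ([623, 394, 4], 0.57)]
cap_b side [([625, 394, 5], 0.52), ([547, -97, 0], 0.41)]
mandrel_block scene [([417, 356, -1], 0.57), ([622, -124, 0], 0.26)]
mandrel_block side [([414, 351, 4], 0.66)]
burnisher scene [([762, 221, 4], 0.82)]
burnisher side [([762, 220, -5], 0.65)]
[575. 263.  20.]
[683. 289.  20.]
[657. 457.  20.]
[665.01372615 -48.16842608  33.25006056] 23.985070710155853 61.28282348314315 [0.35789887 1.88356597 5.87102986]
```

Emit:
jog_arm(moves=[[20, 0, 0, -0.5, 0, 0, 0], [20, 0, 0, -1, 0, 0, 0], [20, 0, 0, -1, 0, 0, 0], [20, 0, 0, -1, 0, 0, 0], [20, -0.15, -0.9, -1, 0, 0, 0], [20, -0.15, -1, -0.3, 0, 0, 0], [20, -0.15, -1, 0, 0, 0, 0], [20, -0.15, -1, 0, 0, 0, 0], [20, -0.15, -1, 0, 0, 0, 0], [20, -0.15, -1, 0, 0, 0, 0], [20, -0.15, -1, 0, 0, 0, 0], [20, -0.15, -1, 0, 0, 0, 0], [20, -0.15, -1, 0, 0, 0, 0], [20, -0.15, -1, 0, 0, 0, 0], [20, -0.15, -1, 0, 0, 0, 0], [20, -0.15, -1, 0, 0, 0, 0], [20, -0.15, -1, 0.5, 0, 0, 0], [20, -0.15, -1, 1, 0, 0, 0], [20, -0.1, -1, 1, 0, 0, 0], [20, 0, -0.3, 0, 0, 0, 0]])

```text
time_s: 9.72
tcp_pos: [607.0, 332.7, 85.6]
tcp_rot: [3.138, 0.002, -0.009]
force: [0.3, -0.8, -1.3]
width: 24.1
finger_force: 60.9
```

Run:
```python
from h import *
s=status.state();print(s["tcp_pos"],s["width"],s["finger_force"],s["force"])
plan([610,331,39.5],frame([0,0,-1],[0,-1,0]))
```

```text
[607.00849845 332.67964679  85.59387528] 24.12446921954817 60.85084374361031 [ 0.32204022 -0.77966737 -1.29024609]
shift [0.13 0.06 1.84] turn [0.03 0.05 0.01]
```

Emit:
jog_arm(moves=[[20, 0, 0, 0.9, 0, 0, 0], [20, 0, 0, 0.6, 0, 0, 0], [20, 0, 0, 0.3, 0, 0, 0], [20, 0, 0, 0.08, 0, 0, 0], [20, 0, 0, 0, 0, 0, 0], [35, 0, 0, 0, 0, 0, 0], [50, 0, 0, 0, 0, 0, 0], [50, 0, 0, 0, 0, 0, 0], [60, 0, 0, -0.5, 0, 0, 0], [60, 0, 0, -1, 0, 0, 0], [60, 0, 0, -1, 0, 0, 0], [60, 0, 0, -1, 0, 0, 0], [60, 0, 0, -0.8, 0, 0, 0]])

```text
time_s: 11.35
tcp_pos: [609.7, 331.7, 152.6]
tcp_rot: [-3.14, 0.0, -0.003]
force: [-0.0, -0.1, -0.6]
width: 60.5
finger_force: 0.0
```

Run:
```python
from h import *
s=status.state();print(s["tcp_pos"],s["width"])
a=eyes.grab_frame("wrist");b=eyes.grab_frame("scene")
cv2.imwrite("pics/w2.png",np.hstack([a[:,80:560],cv2.resize(b[120:253,360:520],(480,400))])[:, :])
for c in("wrist","scene"):
 for l in("plug","tray_in","lever_end","bender"):
  print(c,l,[(np.round(d["location"]).astype(int).tolist(),round(d["score"],2)) for d in spotter.tip_of(c,l)[:3]])
im=cv2.imread("pics/w2.png");cv2.imwrite("pics/w2.png",cv2.resize(im,(800,333)))
```

```text
[609.73456004 331.73528138 152.58069107] 60.513240757428555
wrist plug [([609, 333, 5], 0.85)]
wrist tray_in [([608, 368, 5], 0.72)]
wrist lever_end []
wrist bender [([608, 75, 0], 0.75)]
scene plug [([774, -140, -1], 0.75), ([557, -171, 6], 0.74), ([609, 334, 3], 0.58)]
scene tray_in [([607, 370, 5], 0.58)]
scene lever_end [([787, -7, 41], 0.97), ([609, 366, 3], 0.68)]
scene bender [([611, 74, -2], 0.98), ([532, -354, -2], 0.34)]
```

View pics/w2.png

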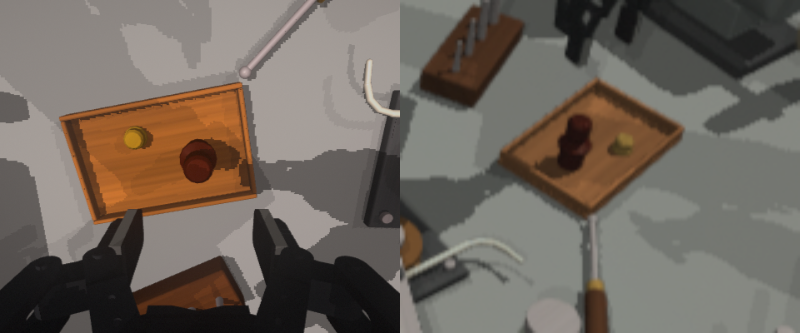

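The rosewood plug now stands upright in the tray, at left-half pixel (198,160) and right-half (573,142), with the cap clear of it. Next, the bend arm: fingers shut, down on its open side.

Emit:
jog_arm(moves=[[0, 0.36, 0.92, 0, 0, 0, 0], [0, 0.36, 0.92, 0, 0, 0, 0], [0, 0.36, 0.92, 0, 0, 0, 0], [0, 0.36, 0.92, 0, 0, 0, 0], [0, 0.36, 0.92, 0, 0, 0, 0], [0, 0.36, 0.92, 0, 0, 0, 0], [0, 0.36, 0.92, 0, 0, 0, 0], [0, 0.36, 0.92, 0, 0, 0, 0], [0, 0.36, 0.92, 0, 0, 0, 0], [0, 0.36, 0.92, 0, 0, 0, 0], [0, 0.36, 0.93, 0, 0, 0, 0], [0, 0, 0, 0.6, 0, 0, 0], [0, 0, 0, 1, 0, 0, 0], [0, 0, 0, 0.9, 0, 0, 0], [0, 0, 0, 0, 0, 0, 0]])

```text
time_s: 13.72
tcp_pos: [706.5, 78.2, 84.6]
tcp_rot: [3.141, -0.0, -0.009]
force: [0.0, 0.3, 0.3]
width: -0.3
finger_force: 0.0
```

Run:
```python
from h import *
s=status.state();print(s["tcp_pos"],s["qpos"].round(2),s["force"])
plan([708,78,28],frame([0,0,-1],[0,-1,0]))
a=eyes.grab_frame("wrist");cv2.imwrite("pics/w3.png",a)
```

```text
[706.48975924  78.20179612  84.55126376] [ 0.33  0.64  0.35 -0.   -1.28  1.24] [0.0209355  0.27095584 0.26260317]
shift [0.07 0.01 2.26] turn [ 0.01  0.05 -0.  ]
```

View pics/w3.png

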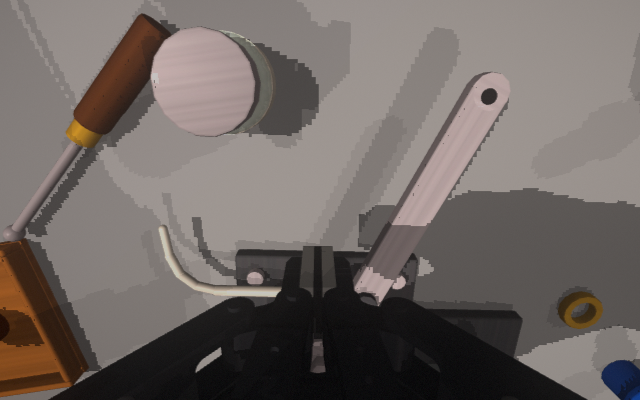

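Seen from above: fingers shut at (317,265), arm bar running from (365,290) to (490,95) on their right, jar clear at top left. I'll lower and push round the arc.

Emit:
jog_arm(moves=[[0, 0, 0, 0.8, 0, 0, 0], [0, 0, 0, 0.8, 0, 0, 0], [0, 0, 0, 0.66, 0, 0, 0], [0, -0.04, 0.35, 0, 0, 0, 0], [0, -0.05, 0.35, 0, 0, 0, 0], [0, -0.05, 0.35, 0, 0, 0, 0], [0, -0.06, 0.35, 0, 0, 0, 0], [0, -0.06, 0.32, 0, 0, 0, 0], [0, -0.13, 0.32, 0, 0, 0, 0], [0, -0.13, 0.32, 0, 0, 0, 0], [0, -0.13, 0.32, 0, 0, 0, 0], [0, -0.13, 0.32, 0, 0, 0, 0], [0, -0.25, 0.25, 0, 0, 0, 0], [0, -0.25, 0.25, 0, 0, 0, 0], [0, -0.25, 0.25, 0, 0, 0, 0], [0, -0.25, 0.25, 0, 0, 0, 0], [0, -0.3, 0.15, 0, 0, 0, 0], [0, -0.3, 0.1, 0, 0, 0, 0], [0, 0, 0, 0, 0, 0, 0]])

```text
time_s: 16.15
tcp_pos: [647.7, -28.4, 31.1]
tcp_rot: [3.141, -0.001, -0.002]
force: [-0.4, -0.1, 0.3]
width: -0.2
finger_force: 0.0
```

Run:
```python
from h import *
s=status.state();print(s["tcp_pos"],s["force"])
for c in("scene","side"):
  eyes.grab_frame(c);print([(np.round(d["location"]).astype(int).tolist(),round(d["score"],2)) for d in spotter.tip_of(c,"lever_end")[:3]])
```

```text
[647.70080952 -28.41416042  31.10111479] [-0.41928141 -0.08784391  0.30483976]
[([644, -113, 41], 0.68)]
[([638, -116, 40], 0.86)]
```

Emit:
jog_arm(moves=[[0, -0.2, 0, 0, 0, 0, 0], [0, -0.2, 0, 0, 0, 0, 0], [0, -0.15, 0, 0, 0, 0, 0], [0, -0.1, 0, 0, 0, 0, 0], [0, -0.1, 0, 0, 0, 0, 0], [0, 0, 0, 0, 0, 0, 0]])

```text
time_s: 17.1
tcp_pos: [629.8, -27.9, 31.1]
tcp_rot: [-3.142, 0.001, 0.0]
force: [2.5, -0.9, 0.6]
width: -0.2
finger_force: 0.6
```

Emit:
jog_arm(moves=[[0, -0.1, 0, 0, 0, 0, 0], [0, -0.1, 0, 0, 0, 0, 0], [0, -0.1, 0, 0, 0, 0, 0], [0, 0, 0, 0, 0, 0, 0]])

```text
time_s: 17.6
tcp_pos: [629.6, -27.8, 31.6]
tcp_rot: [-3.141, -0.001, -0.023]
force: [21.5, -4.9, -15.5]
width: -0.0
finger_force: 11.1
```

The arm stopped at x=629.6 and the force rose to 21 N, so it rests on its stop. Backing off, lifting and tilting over the thumbscrew.

Emit:
jog_arm(moves=[[0, 0.4, 0, 0, 0, 0, 0], [0, 0.6, 0, 0, 0, 0, 0], [0, 0, 0, -1, 0, 0, 0], [0, 0, 0, -1, 0, 0, 0], [0, 0, 0, -1, 0, 0, 0], [0, -0.7, 0.15, -1, 0, 0, 0], [40, -1, 0.2, -0.2, 0, 0, 0], [40, -1, 0.2, 0, 0, 0, 0], [40, -1, 0.2, 0, 0, 0, 0], [40, 0, 0, 0, 1, 0, 0], [40, 0, 0, 0, 1, 0, 0], [40, 0, 0, 0, 1, 0, 0], [40, 0, 0, 0, 1, 0, 0], [40, 0, 0, 0, 1, 0, 0], [40, 0, 0, 0, 0.83, 0, 0], [40, 0, 0, 0, 0, 0, 0], [40, 0, 0, 0, 0, 0, 0]])

```text
time_s: 19.73
tcp_pos: [554.7, -46.3, 136.1]
tcp_rot: [-2.532, 0.0, 0.001]
force: [0.3, 0.2, -0.3]
width: 39.9
finger_force: 0.0
```

Run:
```python
from h import *
s=status.state();print(s["tcp_pos"],s["qpos"].round(2),s["force"])
print(Ro.from_rotvec(s["tcp_rot"]).as_matrix().round(2))
a=eyes.grab_frame("wrist");cv2.imwrite("pics/w4raw.png",a)
for l in("screw_grip","stop_post","clamp_housing","bender"):
  print(l,[(np.round(d["location"],1).tolist(),round(d["score"],2),np.round(proj("wrist",d["location"])[0]).tolist()) for d in spotter.tip_of("wrist",l)[:2]])
eyes.grab_frame("scene");print([(np.round(d["location"]).tolist(),round(d["score"],2)) for d in spotter.tip_of("scene","lever_end")[:3]])
print([(np.round(d["location"]).tolist(),round(d["score"],2)) for d in spotter.tip_of("scene","screw_grip")[:3]])
m=eyes.camera_model("wrist");np.savez("wcam4.npz",**{k:np.array(v) for k,v in m.items()})
g=proj("wrist",[557,-13,81])[0].round().astype(int);x0,y0=max(g[0]-100,0),max(g[1]-75,0);print(g,x0,y0)
cv2.imwrite("pics/w4.png",cv2.resize(a[y0:y0+150,x0:x0+200],(800,600),interpolation=cv2.INTER_CUBIC))
```

```text
[554.73468519 -46.26067522 136.08913268] [-0.22  0.46  0.21 -0.6  -1.49  1.89] [ 0.29554145  0.17988897 -0.29823286]
[[ 1.   -0.   -0.  ]
 [ 0.   -0.82  0.57]
 [-0.   -0.57 -0.82]]
screw_grip [([559.5, -16.8, 81.9], 0.74, [330.0, 208.0])]
stop_post [([590.5, -37.4, 50.6], 0.93, [384.0, 156.0])]
clamp_housing [([561.7, 0.2, 21.9], 0.79, [353.0, 181.0])]
bender [([608.8, 75.9, -3.6], 0.92, [297.0, 114.0])]
[([610.0, -115.0, 43.0], 0.69)]
[([547.0, -92.0, -1.0], 0.6), ([557.0, -11.0, 78.0], 0.39)]
[325 210] 225 135
```

View pics/w4.png

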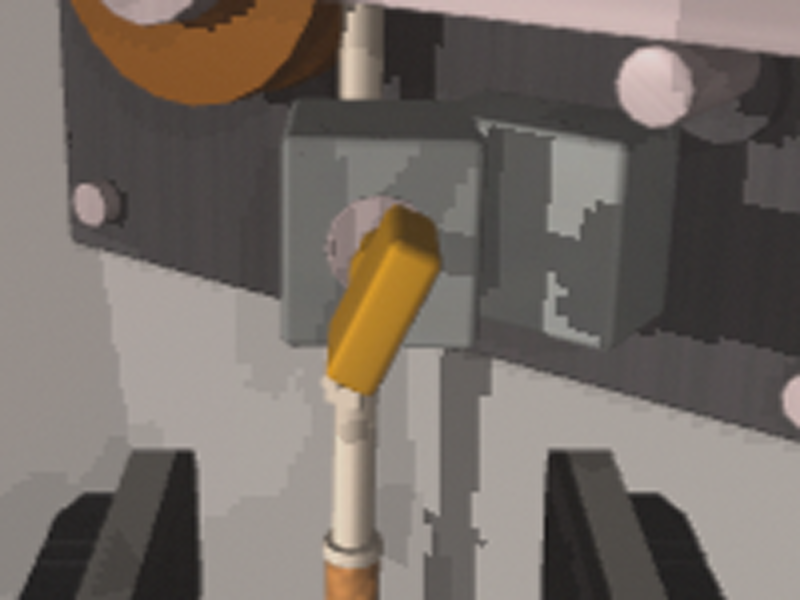

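The spade head's top face has crop corners (395,250), (440,262), (372,392) and (328,375), so it is well in view and turned relative to the fingers. I'll work out its axis.

```bash
cat > head.py <<'E'
from h import *
a=np.array([0,-np.sin(np.radians(35)),np.cos(np.radians(35))])
def face(m,uv,top):
    R=m["R"];t=np.array(m["t"]).ravel();o=-R.T@t;P=[]
    for u,v in uv:
        d=R.T@np.linalg.solve(m["K"],[u,v,1]);P.append(o+d*((top-o)@a)/(d@a))
    return np.array(P)
E
python3 - <<'E'
from head import *
m=dict(np.load("wcam4.npz"))
uv=[(225+u/4,135+v/4) for u,v in[(395,250),(440,262),(372,392),(328,375)]]
for zz in(79,81,83):
    g=np.array([557.5,-14,zz])
    P=face(m,uv,g+10*a);c=P.mean(0)-10*a
    long=(P[3]+P[2]-P[0]-P[1])/2; th=(P[1]+P[2]-P[0]-P[3])/2
    ex=np.array([1,0,0]);ey=np.array([0,-np.cos(np.radians(35)),-np.sin(np.radians(35))])
    print(zz,"grip",c.round(1),"len",np.linalg.norm(long),np.linalg.norm(th),"ang long in tool(x,y)",np.degrees(np.arctan2(long@ey,long@ex)),"thin",np.degrees(np.arctan2(th@ey,th@ex)))
E
```

```text
79 grip [557.  -10.   81.8] len 23.475415735909092 7.300186061657401 ang long in tool(x,y) -153.73670337051044 thin 109.2920201999551
81 grip [557.6 -10.9  83.2] len 23.280659900280828 7.239622540539172 ang long in tool(x,y) -153.73670337051058 thin 109.29202019995485
83 grip [558.2 -11.9  84.5] len 23.08590406465235 7.1790590194209365 ang long in tool(x,y) -153.7367033705105 thin 109.29202019995462
```

Run:
```python
from head import *
g=np.array([557.6,-11,83])
R=frame(-a,[0,-np.cos(np.radians(35)),-np.sin(np.radians(35))])*Ro.from_rotvec([0,0,np.radians(26)])
plan(g+40*a,R);plan(g-16*a,R)
r=Ro.from_rotvec(status.state()["tcp_rot"]).inv()*R
print((R.inv().apply(g-16*a-status.state()["tcp_pos"])/25).round(2))
```

```text
shift [0.11 0.07 0.95] turn [ 0.01 -0.    4.34]
shift [0.11 0.06 3.19] turn [ 0.01 -0.    4.34]
[0.13 0.01 3.19]
```

Emit:
jog_arm(moves=[[40, 0.11, 0.06, 0, 0, 0, 1], [40, 0, 0, 0, 0, 0, 1], [40, 0, 0, 0, 0, 0, 1], [40, 0, 0, 0, 0, 0, 1], [40, 0, 0, 0.5, 0, 0, 0.34], [40, 0, 0, 0.7, 0, 0, 0], [40, 0, 0, 0.7, 0, 0, 0], [40, 0, 0, 0.7, 0, 0, 0], [40, 0, 0, 0.5, 0, 0, 0], [40, 0, 0, 0, 0, 0, 0]])

```text
time_s: 21.38
tcp_pos: [557.1, -2.8, 70.7]
tcp_rot: [-2.475, 0.572, 0.183]
force: [-0.5, 0.1, -0.3]
width: 40.2
finger_force: 0.0
```

Run:
```python
from head import *
s=status.state();print(s["tcp_pos"],s["qpos"].round(2),s["force"])
g=np.array([557.6,-11,83]);R=frame(-a,[0,-np.cos(np.radians(35)),-np.sin(np.radians(35))])*Ro.from_rotvec([0,0,np.radians(26)])
plan(g-16*a,R)
a_=eyes.grab_frame("wrist");u,v=proj("wrist",g)[0].astype(int);print(u,v)
cv2.imwrite("pics/w5.png",cv2.resize(a_[max(v-90,0):v+90,u-120:u+120],(800,600),interpolation=cv2.INTER_CUBIC))
```

```text
[557.0799163   -2.75021503  70.70939969] [-0.15  0.5   0.1  -0.62 -1.33  1.47] [-0.4741655   0.1263864  -0.33242287]
shift [ 0.01 -0.02  0.05] turn [ 0.01  0.02 -0.01]
316 277
```

View pics/w5.png

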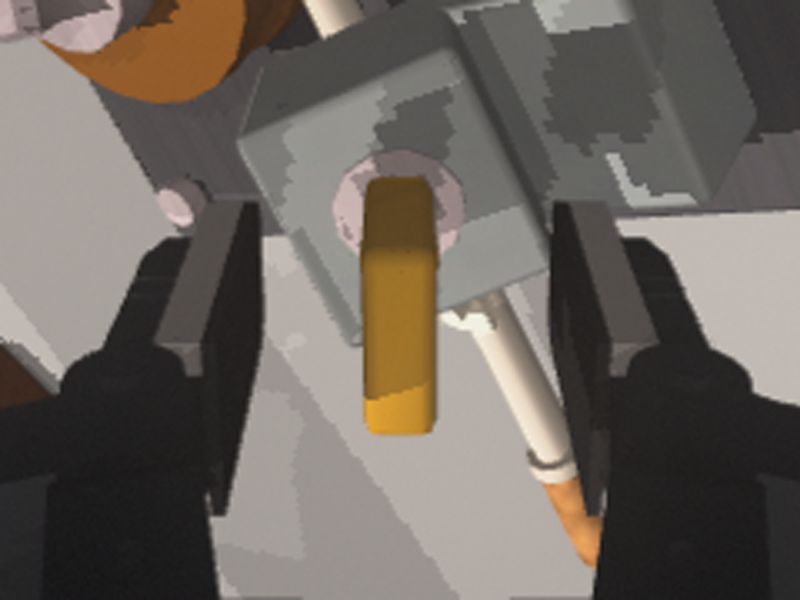

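The head stands parallel between the pads, centre at crop (400,330) against a pad midline of 407, so about 1 mm off. Closing.

Emit:
jog_arm(moves=[[30, 0, -0.03, 0.04, 0, 0, 0], [5, 0, 0, 0, 0, 0, 0], [5, 0, 0, 0, 0, 0, 0], [5, 0, 0, 0, 0, 0, 0], [5, 0, 0, 0, 0, 0, 0], [5, 0, 0, 0, 0, 0, 0]])

```text
time_s: 22.18
tcp_pos: [558.3, -2.7, 71.7]
tcp_rot: [-2.476, 0.573, 0.179]
force: [-0.4, -3.1, 5.2]
width: 7.9
finger_force: 61.8
```

```bash
cat > st.py <<'E'
from head import *
s=status.state();R=Ro.from_rotvec(s["tcp_rot"])
R0=frame(-a,[0,-np.cos(np.radians(35)),-np.sin(np.radians(35))])
q=(R0.inv()*R).as_rotvec()
print("t",round(s["time_s"],2),"yaw deg",np.degrees(q).round(1),"toolF",R.inv().apply(s["force"]).round(1),"toolT",R.inv().apply(s["torque"]).round(2),"j6",s["qpos"][5].round(2),"eff6",s["effort"][5].round(2),"w",s["width"],s["tcp_pos"])
E
python3 st.py
```

```text
t 22.18 yaw deg [-0.   0.1 26. ] toolF [-0.5 -0.2 -6.1] toolT [-1.39  0.46 -0.07] j6 1.47 eff6 -0.04 w 7.889720678096499 [558.31993974  -2.72502563  71.67187906]
```

Emit:
jog_arm(moves=[[5, 0, 0, 0.002, 0, 0, 0.6], [5, 0, 0, 0.002, 0, 0, 1], [5, 0, 0, 0.002, 0, 0, 1], [5, 0, 0, 0.002, 0, 0, 1], [5, 0, 0, 0.002, 0, 0, 1], [5, 0, 0, 0.002, 0, 0, 1], [5, 0, 0, 0.002, 0, 0, 1], [5, 0, 0, 0.002, 0, 0, 1], [5, 0, 0, 0.002, 0, 0, 1], [5, 0, 0, 0.002, 0, 0, 1]])

```text
time_s: 23.42
tcp_pos: [559.2, -1.9, 71.7]
tcp_rot: [-1.958, 1.758, 0.551]
force: [0.8, -0.7, 4.4]
width: 7.6
finger_force: 61.9
```

```bash
python3 st.py
```

```text
t 23.43 yaw deg [ 0.1  0.1 83.8] toolF [-1.9 -1.1 -4. ] toolT [ 0.49  0.98 -0.08] j6 0.46 eff6 1.05 w 7.614428992134214 [559.21050043  -1.89383744  71.68837498]
```

Emit:
jog_arm(moves=[[5, 0, 0, 0.002, 0, 0, 1], [5, 0, 0, 0.002, 0, 0, 1], [5, 0, 0, 0.002, 0, 0, 1], [5, 0, 0, 0.002, 0, 0, 1], [5, 0, 0, 0.002, 0, 0, 1], [5, 0, 0, 0.002, 0, 0, 1], [5, 0, 0, 0.002, 0, 0, 1], [5, 0, 0, 0.002, 0, 0, 1]])

```text
time_s: 24.42
tcp_pos: [565.9, 8.3, 79.5]
tcp_rot: [-1.131, 2.514, 0.805]
force: [11.2, 27.7, 22.1]
width: 5.5
finger_force: 20.8
```

```bash
python3 st.py
```

```text
t 24.43 yaw deg [  1.6  -0.6 131.3] toolF [-34.   14.9  -1.5] toolT [-4.44 -9.95  0.24] j6 -0.38 eff6 1.36 w 5.45133032963381 [565.9104722    8.32055745  79.53426369]
```

Run:
```python
from head import *
s=status.state()
for k in("qpos","dq","effort","force"):print(k,np.round(s[k],2))
a_=eyes.grab_frame("wrist");g=np.array([557.6,-11,83]);u,v=proj("wrist",g)[0].astype(int);print(u,v)
cv2.imwrite("pics/w6.png",a_)
```

```text
qpos [-0.14  0.49  0.11 -0.64 -1.33 -0.38]
dq [ 0.01  0.01 -0.02 -0.02  0.01 -0.84]
effort [-16.88 -33.01   7.57  15.18  -0.4    1.36]
force [11.15 27.66 22.11]
305 249
```

View pics/w6.png

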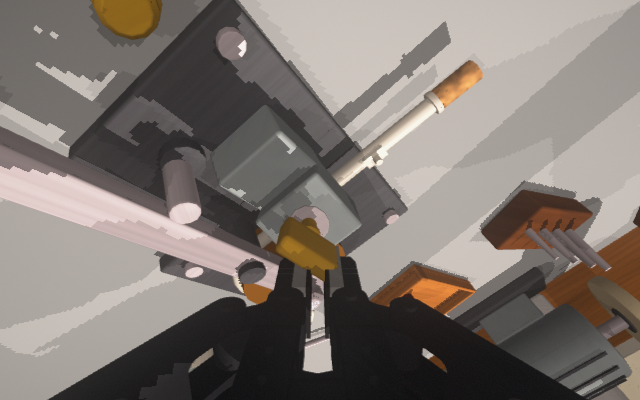

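The picture shows the fingers slipped off sideways at (318,270), beyond the brass head at (310,245). The head had stopped turning, so it was probably bottomed. I'll unload, retreat, and turn back to measure it.

Emit:
jog_arm(moves=[[5, -0.55, 0.13, 0, 0, 0, 0], [5, 0, 0, 0, 0, 0, 0], [10, 0, 0, -0.6, 0, 0, 0], [40, 0, 0, -0.8, 0, 0, 0], [40, 0, 0, -0.8, 0, 0, 0], [40, 0.55, -0.13, -0.4, 0, 0, 0], [40, 0, 0, 0, 0, 0, -1], [40, 0, 0, 0, 0, 0, -1], [40, 0, 0, 0, 0, 0, -1], [40, 0, 0, 0, 0, 0, -1], [40, 0, 0, 0, 0, 0, -1], [40, 0, 0, 0, 0, 0, -1], [40, 0, 0, 0, 0, 0, -1], [40, 0, 0, 0, 0, 0, -1], [40, 0, 0, 0, 0, 0, -1], [40, 0, 0, 0, 0, 0, 0]])

```text
time_s: 26.48
tcp_pos: [557.2, -39.2, 122.7]
tcp_rot: [-2.038, 1.644, 0.52]
force: [0.7, 0.0, 1.1]
width: 40.3
finger_force: 0.0
```

```bash
python3 st.py
cat > top.py <<'E'
from head import *
s=status.state();im=eyes.grab_frame("wrist");m={k:np.array(v) for k,v in eyes.camera_model("wrist").items()}
g=np.array([557.6,-11,83])
u,v=proj("wrist",g+10*a)[0]
# rectify the plane of the head's top face: 10 px/mm, axes R0 x up, y right
R0=frame(-a,[0,-np.cos(np.radians(35)),-np.sin(np.radians(35))]).as_matrix()
pl=[(x,y) for x,y in((20,-20),(20,20),(-20,20),(-20,-20))]
W=np.array([g+10*a+R0[:,0]*x+R0[:,1]*y for x,y in pl])
H=cv2.getPerspectiveTransform(proj("wrist",W).astype(np.float32),np.float32([[0,0],[400,0],[400,400],[0,400]]))
w=cv2.warpPerspective(im,H,(400,400))
import sys
cv2.imwrite(sys.argv[1],w)
hsv=cv2.cvtColor(w,cv2.COLOR_BGR2HSV);br=(hsv[...,0]>14)&(hsv[...,0]<30)&(hsv[...,1]>150)
for th in(60,110,150,180):
    k=(br&(hsv[...,2]>th)).astype(np.uint8);n,l,st,ce=cv2.connectedComponentsWithStats(k)
    if n<2: continue
    i=1+np.argmax(st[1:,4]);ys,xs=np.nonzero(l==i)
    (c,sz,an)=cv2.minAreaRect(np.c_[xs,ys].astype(np.float32));bx=cv2.boxPoints((c,sz,an))
    e=max((bx[1]-bx[0],bx[2]-bx[1]),key=np.linalg.norm)
    print(th,st[i,4],"centre x,y mm",round((200-c[1])/10,1),round((c[0]-200)/10,1),"size",np.round(sz,0)/10,"long yaw",round(np.degrees(np.arctan2(e[0],-e[1]))%180,1))
E
python3 top.py pics/w7.png
```

```text
t 26.48 yaw deg [-0.  -0.1 77.8] toolF [-0.5 -0.8 -0.9] toolT [-0.35  1.66 -0.02] j6 0.54 eff6 0.6 w 40.25393254988955 [557.19455876 -39.19113298 122.65122797]
60 25318 centre x,y mm 0.8 2.9 size [ 9.7 31. ] long yaw 71.1
110 19378 centre x,y mm 0.4 -0.3 size [ 8.2 24.6] long yaw 70.3
150 15396 centre x,y mm 0.5 -0.9 size [ 7.  23.5] long yaw 69.6
```

Run:
```python
from head import *
g=np.array([558.3,-10.7,83.2]);R0=frame(-a,[0,-np.cos(np.radians(35)),-np.sin(np.radians(35))])
R=R0*Ro.from_rotvec([0,0,np.radians(70)])
plan(g-16*a,R)
```

```text
shift [-0.01 -0.04  2.59] turn [ 0.01  0.   -1.31]
```

Emit:
jog_arm(moves=[[40, 0, -0.04, 0, 0, 0, -0.65], [40, 0, 0, 0.4, 0, 0, -0.65], [40, 0, 0, 0.7, 0, 0, 0], [40, 0, 0, 0.7, 0, 0, 0], [40, 0, 0, 0.5, 0, 0, 0], [40, 0, 0, 0.29, 0, 0, 0], [20, 0, 0, 0, 0, 0, 0], [5, 0, 0, 0, 0, 0, 0], [5, 0, 0, 0, 0, 0, 0], [5, 0, 0, 0, 0, 0, 0], [5, 0, 0, 0, 0, 0, 0]])

```text
time_s: 27.9
tcp_pos: [559.2, -2.1, 71.2]
tcp_rot: [-2.133, 1.49, 0.468]
force: [0.2, -1.1, 2.2]
width: 8.0
finger_force: 61.7
```

```bash
python3 st.py
```

```text
t 27.9 yaw deg [ 0.   0.1 69.8] toolF [-0.3 -0.3 -2.4] toolT [-0.65  1.48  0.04] j6 0.7 eff6 0.05 w 8.032567179468447 [559.20812056  -2.09238729  71.20379656]
```

Good grip. I'll turn in gently, in small steps.

Emit:
jog_arm(moves=[[5, 0, 0, 0, 0, 0, 0.5], [5, 0, 0, 0, 0, 0, 0.5], [5, 0, 0, 0, 0, 0, 0]])

```text
time_s: 28.28
tcp_pos: [559.3, -2.0, 71.2]
tcp_rot: [-2.062, 1.606, 0.505]
force: [-0.3, -1.4, 3.3]
width: 8.0
finger_force: 61.9
```

```bash
python3 st.py
```

```text
t 28.27 yaw deg [ 0.   0.1 75.8] toolF [-0.8  0.1 -3.5] toolT [-0.34  1.53  0.09] j6 0.6 eff6 -0.23 w 7.986391935124022 [559.27104166  -2.02162791  71.17023368]
```

Emit:
jog_arm(moves=[[5, 0, 0, 0, 0, 0, 0.5], [5, 0, 0, 0, 0, 0, 0.5], [5, 0, 0, 0, 0, 0, 0]])

```text
time_s: 28.65
tcp_pos: [559.3, -2.0, 71.1]
tcp_rot: [-1.986, 1.72, 0.541]
force: [-1.0, -1.3, 3.5]
width: 7.7
finger_force: 62.0
```

```bash
python3 st.py
```

```text
t 28.65 yaw deg [ 0.   0.1 81.8] toolF [-1.1  0.9 -3.6] toolT [-0.01  1.46  0.08] j6 0.49 eff6 -0.22 w 7.6658608761833005 [559.34631933  -1.98636516  71.11703731]
```

```bash
python3 top.py pics/w8.png
```

```text
60 25325 centre x,y mm 1.0 4.0 size [ 8.8 32.8] long yaw 83.9
110 10235 centre x,y mm 0.3 -0.1 size [ 7.4 24.4] long yaw 82.7
150 1613 centre x,y mm -1.4 -9.8 size [5.9 4.7] long yaw 171.9
180 311 centre x,y mm -1.6 -11.8 size [5.3 0.7] long yaw 171.9
```

Emit:
jog_arm(moves=[[5, 0, 0, 0, 0, 0, 0.5], [5, 0, 0, 0, 0, 0, 0.5], [5, 0, 0, 0, 0, 0, 0]])

```text
time_s: 29.08
tcp_pos: [559.4, -1.9, 71.1]
tcp_rot: [-1.904, 1.832, 0.576]
force: [-0.1, -1.1, 3.6]
width: 7.8
finger_force: 62.1
```

```bash
python3 st.py;  python3 top.py pics/w9.png
```

```text
t 29.07 yaw deg [ 0.   0.1 87.7] toolF [-1.2  0.  -3.5] toolT [0.38 1.51 0.03] j6 0.39 eff6 -0.22 w 7.7909212384622855 [559.40400263  -1.92308766  71.10392167]
60 25330 centre x,y mm 0.5 3.7 size [ 8.6 32.5] long yaw 89.3
110 14262 centre x,y mm 0.1 -0.1 size [ 7.3 24.8] long yaw 89.0
150 2099 centre x,y mm 0.6 -10.2 size [4.8 8.4] long yaw 31.5
180 146 centre x,y mm 0.3 -11.8 size [3.2 0.5] long yaw 0.0
```

The camera shows the head following the fingers (82.7° to 89.0°), so it isn't bottomed yet. Continuing.

Emit:
jog_arm(moves=[[5, 0, 0, 0, 0, 0, 0.5], [5, 0, 0, 0, 0, 0, 0.5], [5, 0, 0, 0, 0, 0, 0]])

```text
time_s: 29.5
tcp_pos: [559.4, -1.9, 71.1]
tcp_rot: [-1.818, 1.939, 0.61]
force: [1.1, -2.5, 3.5]
width: 8.1
finger_force: 62.8
```

```bash
python3 st.py;  python3 top.py pics/w10.png|sed -n 2p
```

```text
t 29.5 yaw deg [ 0.   0.1 93.7] toolF [-0.  -1.1 -4.3] toolT [ 0.59  1.58 -0.65] j6 0.28 eff6 -0.95 w 8.064763494768716 [559.39603535  -1.87940507  71.08854127]
110 16480 centre x,y mm 0.3 -0.1 size [25.   7.5] long yaw 93.9
```

Emit:
jog_arm(moves=[[5, 0, 0, 0, 0, 0, 0.5], [5, 0, 0, 0, 0, 0, 0.5], [5, 0, 0, 0, 0, 0, 0]])

```text
time_s: 29.92
tcp_pos: [559.4, -1.9, 71.2]
tcp_rot: [-1.726, 2.043, 0.642]
force: [0.7, -1.8, 4.1]
width: 7.8
finger_force: 88.3
```

```bash
python3 st.py;  python3 top.py pics/w11.png|sed -n 2p
```

```text
t 29.93 yaw deg [-0.   0.1 99.6] toolF [-1.  -0.5 -4.4] toolT [ 0.7   1.6  -1.74] j6 0.18 eff6 -2.02 w 7.805989916258979 [559.37267581  -1.92813404  71.15132893]
110 17429 centre x,y mm 0.2 0.0 size [25.1  7.8] long yaw 94.3
```

The torque climbs to 1.7 N m while the head stays at 94°: it is bottomed. Now I'll back off a quarter turn.

Emit:
jog_arm(moves=[[5, 0, 0, 0, 0, 0, -0.6], [5, 0, 0, 0, 0, 0, -1], [5, 0, 0, -0.002, 0, 0, -1], [5, 0, 0, -0.002, 0, 0, -1], [5, 0, 0, -0.002, 0, 0, -1], [5, 0, 0, -0.002, 0, 0, -1], [5, 0, 0, -0.002, 0, 0, -1], [5, 0, 0, -0.002, 0, 0, -1], [5, 0, 0, -0.002, 0, 0, -1], [5, 0, 0, -0.002, 0, 0, -1], [5, 0, 0, -0.002, 0, 0, -1], [5, 0, 0, -0.002, 0, 0, -1], [5, 0, 0, -0.002, 0, 0, -1], [5, 0, 0, -0.002, 0, 0, -1], [5, 0, 0, -0.002, 0, 0, -1], [5, 0, 0, -0.002, 0, 0, -1], [5, 0, 0, 0, 0, 0, -0.5], [5, 0, 0, 0, 0, 0, 0]])

```text
time_s: 32.22
tcp_pos: [558.7, -2.9, 71.2]
tcp_rot: [-2.531, 0.073, 0.023]
force: [-0.4, -4.5, 3.5]
width: 7.7
finger_force: 62.4
```

```bash
python3 st.py;  python3 top.py pics/w12.png
```

```text
t 32.23 yaw deg [-0.1  0.   3.3] toolF [-0.3  1.7 -5.5] toolT [-2.38  0.15 -0.02] j6 1.86 eff6 0.25 w 7.719703831756151 [558.6954663   -2.94625801  71.20616018]
60 25886 centre x,y mm 3.9 -0.1 size [ 8.9 32.5] long yaw 2.4
110 16789 centre x,y mm 3.8 -0.4 size [ 8.  32.2] long yaw 2.3
150 1807 centre x,y mm 11.2 -0.5 size [7.3 3.3] long yaw 102.9
180 218 centre x,y mm 11.3 -3.1 size [2.5 1.2] long yaw 162.6
```

Emit:
jog_arm(moves=[[25, 0, 0, 0, 0, 0, 0], [40, 0, 0, 0, 0, 0, 0], [40, 0, 0, 0, 0, 0, 0], [40, 0, 0, -0.5, 0, 0, 0], [40, 0, 0, -0.8, 0, 0, 0], [40, 0, 0, -0.8, 0, 0, 0], [40, 0, 0, -0.8, 0, 0, 0], [40, 0, 0, -0.3, 0, 0, 0], [40, 0, 0, 0, 0, 0, 0]])

```text
time_s: 33.4
tcp_pos: [559.1, -48.3, 137.3]
tcp_rot: [-2.53, 0.072, 0.021]
force: [-0.4, 0.6, -0.6]
width: 39.8
finger_force: 0.0
```

```bash
python3 st.py;  python3 top.py pics/w13.png
python3 - <<'E'
from h import *
for c in("scene","side"):
  eyes.grab_frame(c)
  for l in("lever_end","plug","cap_a","ferrule"):print(c,l,[(np.round(d["location"]).astype(int).tolist(),round(d["score"],2)) for d in spotter.tip_of(c,l)[:4]])
b=eyes.grab_frame("scene");cv2.imwrite("pics/end.png",cv2.resize(b[140:300,240:480],(800,533),interpolation=cv2.INTER_CUBIC))
E
```

```text
t 33.4 yaw deg [-0.   0.1  3.3] toolF [-0.4 -0.1  0.9] toolT [-1.65  0.07 -0.01] j6 1.83 eff6 -0.02 w 39.84394689826708 [559.13289861 -48.2657279  137.34960726]
60 24263 centre x,y mm 3.0 -0.7 size [ 9.  30.5] long yaw 4.4
110 20829 centre x,y mm 3.1 -0.6 size [ 8.7 30.6] long yaw 2.2
150 17428 centre x,y mm 0.2 -1.4 size [ 7.7 24.6] long yaw 3.7
180 8545 centre x,y mm 0.1 -2.4 size [ 4.4 23.8] long yaw 3.9
scene lever_end [([613, -116, 44], 0.6)]
scene plug [([775, -142, 0], 0.88), ([612, 331, 1], 0.72), ([557, -172, 2], 0.65)]
scene cap_a [([547, -94, -2], 0.63), ([624, 397, 4], 0.46)]
scene ferrule [([620, -123, -1], 0.5)]
side lever_end [([606, -118, 42], 0.81)]
side plug [([555, -176, 0], 0.8), ([612, 331, 6], 0.6), ([774, -138, 2], 0.55)]
side cap_a [([626, 392, 8], 0.48), ([548, -99, -5], 0.41)]
side ferrule [([620, -126, 0], 0.44)]
```

View pics/end.png

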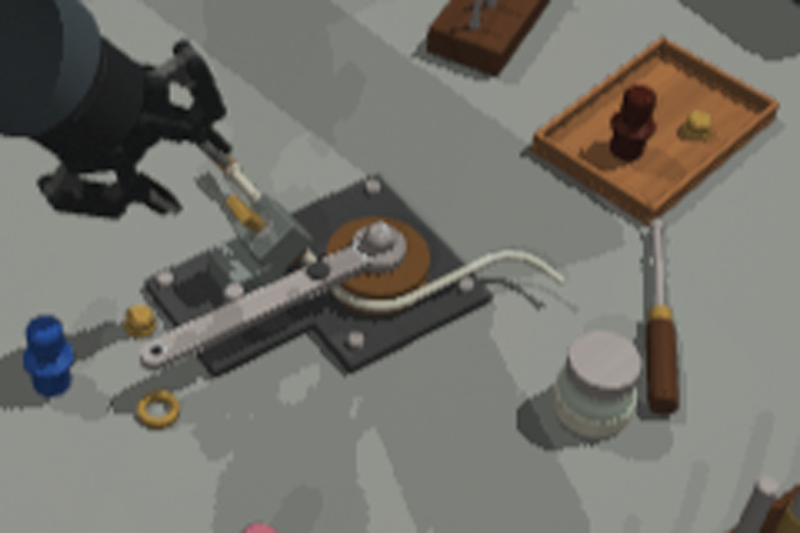

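The arm lies against its post at (233,290), the plug stands in the tray at (632,120), the screw is a quarter turn out, and the gripper is clear. Handing in.

```bash
python3 -c "from cell import job;print(job.hand_in())"
```

```text
the job is handed in; nothing more can be done
None
```

I handed the job in after about 34 s on the robot's clock, with no verdict shown: the rosewood plug stands in the tray, the bend arm rests on its stop, and the thumbscrew was bottomed on a second grip (the first slipped off the head), then backed off about 90°.

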